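# Open the blue sample cover whose catch may be on

## Robot

A 6-joint arm with a two-finger parallel gripper is mounted at the origin on the work surface. World frame = base frame: x ahead of the robot, y to its left, z up, the work surface at z = 0. Lengths are in m, angles in rad, forces in N, time in s.
With the tool pointing down it reaches from about 0.375 to 0.825 m from the base axis. Payload 5.5 kg.
Tool frame: the origin (TCP) lies between the finger pads; the fingertips stand 25 mm ahead of it and the grasp point (between the pads) lies 6 mm ahead of it; z points along the fingers, y is the direction in which the jaws open and shut (so a half turn about z gives the same grasp; the last joint's range is limited). The gripper opens to 85 mm and grips with 20 to 120 N. Pads are 22 mm wide; open, the fingers measure 114 mm over their backs; the gripper's body (76 mm by 85 mm) begins 54 mm behind the grasp point. The pads swing forward as they close: fully open they stand 13 mm farther back than shut.
Start: joints at [1.291, 0.314, -0.047, 1.21, 0, 1.571], TCP at [0.166, 0.577, 0.256] pointing down, gripper open.
Joint ranges: [-2.67, 2.67], [-0.69, 1.73], [-1.03, 1.25], [-2.08, 2.16], [-1.42, 1.45], [-3.14, 3.14]. Speed limits (rad/s): [2.39, 2.39, 3.01, 3.14, 3.14, 3.14].

## Interface

Orientations are given as a 3x3 rotation matrix whose columns are the frame's x, y, z axes.
In Python, from rig import env, vision gives the robot as it stands. The module is installed in compiled form; this text tells all that it offers.
- The arm moves only by the tool move_arm, never from a script. Its argument "targets" is a list of rows, each an object with "linear": the shift along the tool's x, y, z in mm, a list of three; "twist": the turn about the tool's z in rad; "gripper": the finger opening in mm, from 0 to 85.4. In form: [{"linear": [x, y, z], "twist": twist, "gripper": gripper}, ...]. A call has 1 to 8 rows; each row shifts and turns the commanded pose from where the row before left it, along the tool's axes as they then stand; what a row does not reach is not made up. A row lasts 1/12 s, in which the tool goes at most 41.7 mm and 7.16 degrees, less where a joint would pass 70% of its speed; a pose out of reach is approached as far as the arm can. A call is refused whole if a number of a shift passes 41.7 or a number of a turn 0.125, either way. A call with a gripper value outside its range is refused whole. The fingers move at their own pace and stop on an object; "force" is the grip in N (left out, the last holds). Time passes only in rows, so rows that do not move let the fingers close. It gives the time, the measured TCP pose, the force and the opening at its end, in the units of the state.
- env.state(): the state, without advancing time (a new reading comes with each control period).
- vision.read_camera(name): name is "scene" or "top" or "wrist"; returns the picture (384x512x3 uint8, red, green, blue); there is no depth.
- vision.camera_info(name): a dict with "fx", "fy", "cx", "cy" (pixels), "rvec" (rotation vector, rad) and "tvec" (3), from world to camera coordinates, as OpenCV has them. Camera axes: x right, y down, z forward; pixel columns grow to the right and rows downward; lengths in m; the calibration is good to about 2 mm. A picture is of the moment at which its call begins: read the wrist's pose just before it. camera_info takes no time and is no camera call; for the wrist camera it gives the pose at the moment of the call.
- env.hand_in(): hands the job in, once; it reports no verdict.
The state is a dict: "t": time; "joints": joint angles; "dq": joint speeds; "joint_torque": joint torques, N m; "position": TCP position; "eef_rot": TCP orientation; "force": force on the tool from outside, world axes, zero at the start; "ft_torque": the same for the moment, N m; "gripper_width": finger opening in m.
Only numpy, scipy, OpenCV 4.12 (cv2) and the standard library are available. Lean on these libraries where they do the work, as an engineer would, in place of code of your own. Each camera call takes 0.05 s, during which the arm holds its last target.

## Task

Slide the blue cover of the sample analyser fully open, away from the robot, so that the next jar can be loaded, and let go of it. Its black thumb catch is unmarked and may or may not be holding the cover: try the cover, and if it does not move, slide the catch across to its other end and try again. Leave the yellow-covered analyser closed.

Things in the scene. Friction and masses are not known exactly. Their poses are not given: they have to be found in the camera images.
- blue_handle (a point): White upright fin on the blue cover, 14 mm thick (x), 70 wide (y), 36 tall; point on its centre line 24 mm above the cover plate, 12 below its top. x: the way the cover opens, y left, z up. Plate 130 (x) by 150 (y) mm, top 123 mm above the table, on a white analyser 300 by 180 mm, rear console 135 mm high. A like one with a yellow cover stands beside it, left or right.
- blue_catch_top (a point): Black block on the blue cover, 90 mm behind the fin (+x), 14 (x) by 18 (y) by 32 mm tall; point on its centre line 20 mm above the plate. Axes as the handle's. Slides only along y, from 15 mm right (-y; starts within 2 mm of here) to 15 mm left of the fin's middle, 1.5 N, stays put. One end locks the cover, the other frees it; which is hidden and varies. Move it the whole way, cover closed.
- blue_cover (a joint): Opening of the blue cover in m: 0 closed, 0.09 fully open at its stop, growing along the handle's +x. It slides level against about 2 N and stays where it is left; fin and catch ride along. Closed, it has about 3 mm of play backwards; when locked it also stops after about 3 mm of play (5 mm if pushed hard) in the opening direction.
- yellow_cover (a joint): Opening of the yellow cover of the other analyser in m: 0 closed. It must stay closed.

How it is judged:
At the end, for the whole second after the job is handed in: The blue cover stands open by at least 78 of its 90 mm, at rest and released; the yellow cover is closed to within 10 mm (value of joint blue_cover above 0.078 m and velocity of joint blue_cover below 0.01 m/s and value of joint yellow_cover below 0.01 m); the robot touches nothing.
It fails at once if the yellow cover was opened by more than 15 mm (value of joint yellow_cover above 0.015 m).
It also fails if it takes over 56 s, if anything falls off the work surface, if the arm or the gripper's body presses on something with over 40 N, if the wrist force passes 120 N, or if a joint passes its speed limit or range.

## Working session

There is one attempt and no reset: what is moved stays moved. The work goes in short steps, Python scripts to look and compute and a tool call to move; the robot and the scene stay as the last step left them, time stands still between calls to the robot, and variables do not carry over. Pictures are saved under pics/ and viewed, and the job is handed in when it is done.

Besides the shell and the picture viewer there is one more tool, called after "Emit:" by a JSON object that holds its "method" and its "body", one argument or row to a line. move_arm: Moves the arm, as the interface text tells. Its arguments: {"type":"object","properties":{"targets":{"type":"array","items":{"type":"object","properties":{"linear":{"type":"array","items":{"type":"number"}},"twist":{"type":"number"},"gripper":{"type":"number"}}}},"force":{"type":"number"}},"required":["targets"]}

```bash
mkdir -p pics
cat > h.py <<'E'
import numpy as np,cv2
from rig import env,vision
def snap(n,f):
    im=vision.read_camera(n); cv2.imwrite('pics/'+f,im[:,:,::-1]); return im
def ray(n,u,v,info=None):
    c=info or vision.camera_info(n); R=cv2.Rodrigues(np.array(c['rvec'],float))[0]; t=np.array(c['tvec'],float).ravel()
    d=R.T@np.array([(u-c['cx'])/c['fx'],(v-c['cy'])/c['fy'],1]); return -R.T@t,d
def atz(n,u,v,z):
    o,d=ray(n,u,v); return o+d*(z-o[2])/d[2]
def proj(n,p):
    c=vision.camera_info(n);K=np.array([[c['fx'],0,c['cx']],[0,c['fy'],c['cy']],[0,0,1.]])
    return cv2.projectPoints(np.array(p,float).reshape(-1,3),np.array(c['rvec'],float),np.array(c['tvec'],float),K,None)[0].reshape(-1,2)
E
python3 - <<'E'
from h import *
snap('scene','s0.png');snap('top','t0.png')
s=env.state();print(s['t'],s['position'],s['eef_rot'])
E
```

```text
0.1 [0.16558398 0.57620026 0.25552137] [[-9.61106128e-01  2.76178996e-01 -4.16274524e-04]
 [ 2.76179309e-01  9.61104955e-01 -1.50138670e-03]
 [-1.45679645e-05 -1.55795837e-03 -9.99998786e-01]]
```

View pics/s0.png

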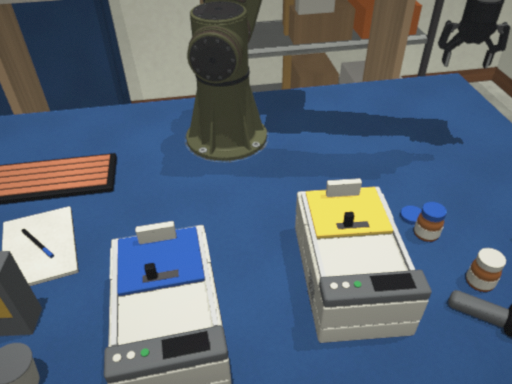

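View pics/t0.png

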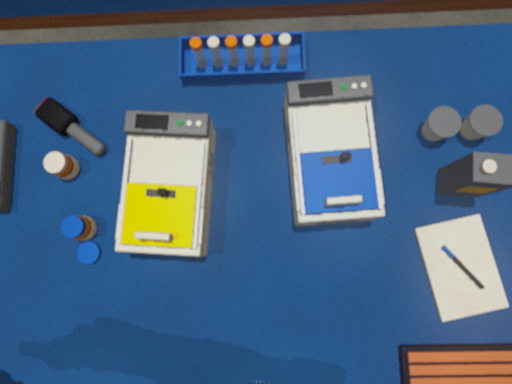

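The blue analyser is on the right in the top view: fin at about (344,201), catch at (346,157), nearly in line with world x. Next I'll enlarge it.

Run:
```python
from h import *
a=cv2.imread('pics/t0.png')[60:235,275:395];cv2.imwrite('pics/tc.png',cv2.resize(a,None,fx=3.4,fy=3.4,interpolation=cv2.INTER_CUBIC))
b=cv2.imread('pics/s0.png')[210:384,95:240];cv2.imwrite('pics/sc.png',cv2.resize(b,None,fx=3.4,fy=3.4,interpolation=cv2.INTER_CUBIC))
```

```text
(no output)
```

View pics/tc.png

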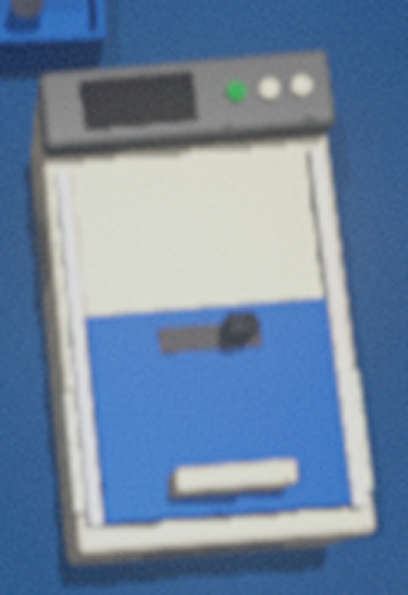

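View pics/sc.png

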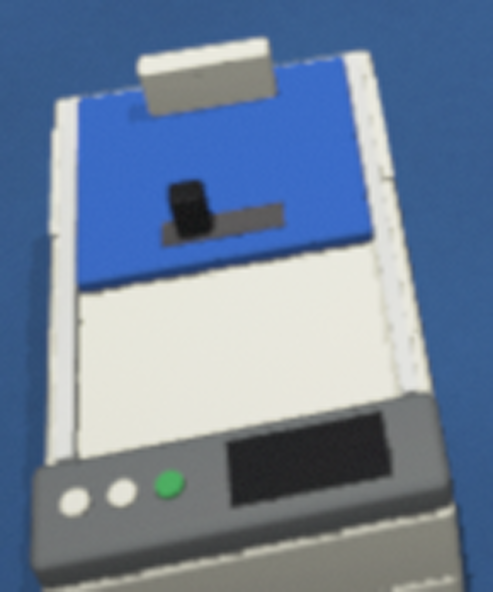

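Run:
```python
from h import *
o=lambda u,v,z:atz('top',275+u/3.4-.35,60+v/3.4-.35,z)
P=[o(*p,.123) for p in [(87,318),(325,298),(352,505),(105,522)]]
for p in P:print(p)
print([np.linalg.norm(P[i]-P[(i+1)%4]) for i in range(4)])
e=(P[0]+P[1]-P[2]-P[3]);print('yaw',np.arctan2(e[1],e[0]))
f=(P[0]+P[3]-P[1]-P[2]);print('yaw',np.arctan2(-f[0],f[1]))
F=[o(*p,.159) for p in [(178,466),(296,459),(298,482),(176,491)]]
print(F,np.mean(F,0)); print('catch',o(240,322,.155))
o2=lambda u,v,z:atz('scene',95+u/3.4-.35,210+v/3.4-.35,z)
G=[o2(*p,.159) for p in [(138,58),(268,40),(272,54),(144,74)]]
print(G,np.mean(G,0)); print('catch',o2(187,187,.155))
Q=[o2(*p,.123) for p in [(78,285),(371,237)]];print(Q)
```

```text
[ 0.60307819 -0.10407723  0.123     ]
[ 0.61089845 -0.24956324  0.123     ]
[ 0.48336634 -0.25682846  0.123     ]
[ 0.47709974 -0.1095521   0.123     ]
[np.float64(0.14569603879640652), np.float64(0.12773888012553025), np.float64(0.1474096212438918), np.float64(0.12609736620348944)]
yaw 0.05021242098790936
yaw 0.04807995039740314
[array([ 0.50497407, -0.14929004,  0.159     ]), array([ 0.50713026, -0.21692393,  0.159     ]), array([ 0.49378315, -0.21719248,  0.159     ]), array([ 0.49050393, -0.14739136,  0.159     ])] [ 0.49909785 -0.18269945  0.159     ]
catch [ 0.58989414 -0.19057546  0.155     ]
[array([ 0.49751681, -0.21578612,  0.159     ]), array([ 0.49602004, -0.14625973,  0.159     ]), array([ 0.50722895, -0.14446177,  0.159     ]), array([ 0.51029629, -0.21225467,  0.159     ])] [ 0.50276552 -0.17969057  0.159     ]
catch [ 0.58979056 -0.18972256  0.155     ]
[array([ 0.61590549, -0.24823883,  0.123     ]), array([ 0.61129649, -0.10265097,  0.123     ])]
```

Emit:
{"method": "move_arm", "body": {
  "targets": [
    {"linear": [0,0,0],"twist": -0.108,"gripper": 0},
    {"linear": [0,0,0],"twist": -0.108,"gripper": 0},
    {"linear": [0,0,0],"twist": -0.109,"gripper": 0},
    {"linear": [-25,-30,0],"twist": 0,"gripper": 0},
    {"linear": [-25,-30,0],"twist": 0,"gripper": 0},
    {"linear": [-25,-30,0],"twist": 0,"gripper": 0},
    {"linear": [-25,-30,0],"twist": 0,"gripper": 0},
    {"linear": [-25,-30,0],"twist": 0,"gripper": 0}
  ],
  "force": 40
}}

```text
t: 0.77
position: [0.298, 0.4308, 0.2559]
eef_rot: [[-0.999, -0.046, -0.0], [-0.046, 0.999, -0.001], [0.0, -0.001, -1.0]]
force: [1.1, 0.2, 0.1]
gripper_width: 0.0004
```

```bash
cat >> h.py <<'E'
def go(x,y,z):
    s=env.state(); d=np.array([x,y,z])-s['position']; print(s['t'],s['position'],np.round(s['eef_rot'],3).tolist(),s['force'],s['gripper_width']); print('tool mm',1000*s['eef_rot'].T@d)
E
python3 -c "
from h import *
go(.468,-.1825,.256)"
```

```text
0.7667 [0.29797945 0.4308274  0.25590954] [[-0.999, -0.046, -0.0], [-0.046, 0.999, -0.001], [0.0, -0.001, -1.0]] [1.06695476 0.18743114 0.05096739] 0.00035279292301582034
tool mm [-1.41708196e+02 -6.20480638e+02  2.42927556e-01]
```

Emit:
{"method": "move_arm", "body": {
  "targets": [
    {"linear": [-18,-35,0]},
    {"linear": [-18,-35,0]},
    {"linear": [-18,-35,0]},
    {"linear": [-18,-35,0]},
    {"linear": [-18,-35,0]},
    {"linear": [-18,-35,0]},
    {"linear": [-18,-35,0]},
    {"linear": [-15,-35,0]}
  ]
}}

```text
$.targets[0]: bad value
```

Emit:
{"method": "move_arm", "body": {
  "targets": [
    {"linear": [0,-40,0]},
    {"linear": [0,-40,0]},
    {"linear": [0,-40,0]},
    {"linear": [0,-40,0]},
    {"linear": [0,-40,0]},
    {"linear": [0,-40,0]},
    {"linear": [0,-40,0]},
    {"linear": [0,-40,0]}
  ]
}}

```text
$.targets[0]: bad value
```

Emit:
{"method": "move_arm", "body": {
  "targets": [
    {"linear": [0,-20,0]},
    {"linear": [0,0,0]}
  ]
}}

```text
$.targets[0]: bad value
```

```bash
python3 -c "
from h import *
go(.468,-.1825,.160)
snap('wrist','w1.png');snap('scene','s1.png')"
```

```text
0.7667 [0.29797945 0.4308274  0.25590954] [[-0.999, -0.046, -0.0], [-0.046, 0.999, -0.001], [0.0, -0.001, -1.0]] [1.06695476 0.18743114 0.05096739] 0.00035279292301582034
tool mm [-141.73736578 -620.42239496   96.24290546]
```

View pics/w1.png

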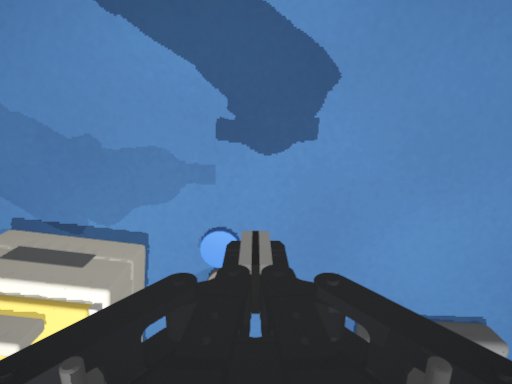

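The rows need all fields, so nothing moved. The picture shows only the closed fingers at (255,250) and the yellow analyser's edge at the left. I'll resend the moves with every field filled in.

Emit:
{"method": "move_arm", "body": {
  "targets": [
    {"linear": [-18,-35,0],"twist": 0,"gripper": 0},
    {"linear": [-18,-35,0],"twist": 0,"gripper": 0},
    {"linear": [-18,-35,0],"twist": 0,"gripper": 0},
    {"linear": [-18,-35,0],"twist": 0,"gripper": 0},
    {"linear": [-18,-35,0],"twist": 0,"gripper": 0},
    {"linear": [-18,-35,0],"twist": 0,"gripper": 0},
    {"linear": [-18,-35,0],"twist": 0,"gripper": 0},
    {"linear": [-15,-35,0],"twist": 0,"gripper": 0}
  ]
}}

```text
t: 1.53
position: [0.4516, 0.158, 0.2562]
eef_rot: [[-0.999, -0.046, 0.0], [-0.046, 0.999, 0.0], [-0.0, 0.0, -1.0]]
force: [0.4, -0.5, 0.7]
gripper_width: -0.0002
```

Emit:
{"method": "move_arm", "body": {
  "targets": [
    {"linear": [0,-40,0],"twist": 0,"gripper": 0},
    {"linear": [0,-40,0],"twist": 0,"gripper": 0},
    {"linear": [0,-40,0],"twist": 0,"gripper": 0},
    {"linear": [0,-40,0],"twist": 0,"gripper": 0},
    {"linear": [0,-40,0],"twist": 0,"gripper": 0},
    {"linear": [0,-40,0],"twist": 0,"gripper": 0},
    {"linear": [0,-40,0],"twist": 0,"gripper": 0},
    {"linear": [0,-40,0],"twist": 0,"gripper": 0}
  ]
}}

```text
t: 2.2
position: [0.4653, -0.1619, 0.2562]
eef_rot: [[-0.999, -0.046, 0.0], [-0.046, 0.999, 0.0], [-0.0, 0.0, -1.0]]
force: [1.0, 1.4, -0.0]
gripper_width: -0.0002
```

Emit:
{"method": "move_arm", "body": {
  "targets": [
    {"linear": [0,-20,0],"twist": 0,"gripper": 0},
    {"linear": [0,0,0],"twist": 0,"gripper": 0}
  ]
}}

```text
t: 2.37
position: [0.4665, -0.1838, 0.2559]
eef_rot: [[-0.999, -0.041, -0.0], [-0.041, 0.999, -0.001], [0.0, -0.001, -1.0]]
force: [-0.1, -0.4, 0.5]
gripper_width: 0.0002
```

```bash
python3 -c "
from h import *
go(.468,-.1825,.160)
snap('wrist','w2.png');snap('scene','s2.png')"
```

```text
2.3667 [ 0.46654225 -0.18381326  0.25587429] [[-0.999, -0.041, -0.0], [-0.041, 0.999, -0.001], [0.0, -0.001, -1.0]] [-0.14770626 -0.4404587   0.49845627] 0.00018609494344837103
tool mm [-1.52696731  1.35283715 95.87266166]
```

View pics/w2.png

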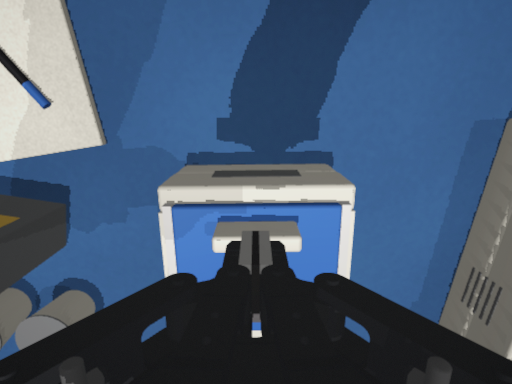

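View pics/s2.png

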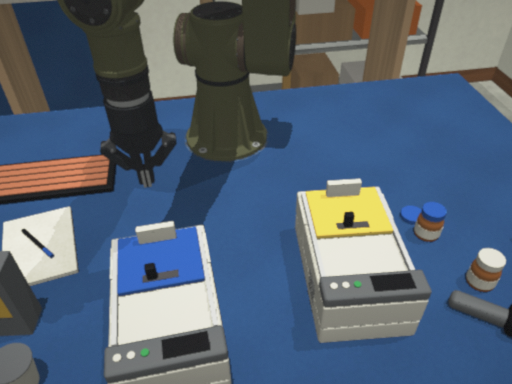

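```bash
python3 -c "
from h import *
for p in [(215,224),(299,223),(300,235),(214,236)]: print(atz('wrist',*p,.159))
print(proj('wrist',[[.468,-.1825,.135]]))"
```

```text
[ 0.48256748 -0.21029907  0.159     ]
[ 0.47898726 -0.1469691   0.159     ]
[ 0.48872459 -0.1453922   0.159     ]
[ 0.4924225  -0.21098529  0.159     ]
[[252.79670999 197.93322473]]
```

Emit:
{"method": "move_arm", "body": {
  "targets": [
    {"linear": [0,0,32],"twist": 0,"gripper": 0},
    {"linear": [0,0,32],"twist": 0,"gripper": 0}
  ]
}}

```text
t: 2.63
position: [0.4681, -0.1797, 0.1932]
eef_rot: [[-0.999, -0.047, 0.004], [-0.047, 0.999, -0.001], [-0.004, -0.001, -1.0]]
force: [1.2, 0.6, -0.6]
gripper_width: -0.0
```

Run:
```python
from h import *
print(ray('wrist',256,192))
snap('wrist','w3.png'); a=cv2.imread('pics/w3.png')[130:330,130:380]
cv2.imwrite('pics/w3c.png',cv2.resize(a,None,fx=3,fy=3))
a=cv2.imread('pics/w2.png')[150:280,150:370]
cv2.imwrite('pics/w2c.png',cv2.resize(a,None,fx=3.5,fy=3.5))
```

```text
(array([ 0.39734794, -0.18291535,  0.3110863 ]), array([ 0.27412553,  0.01378799, -0.96160702]))
```

View pics/w3c.png

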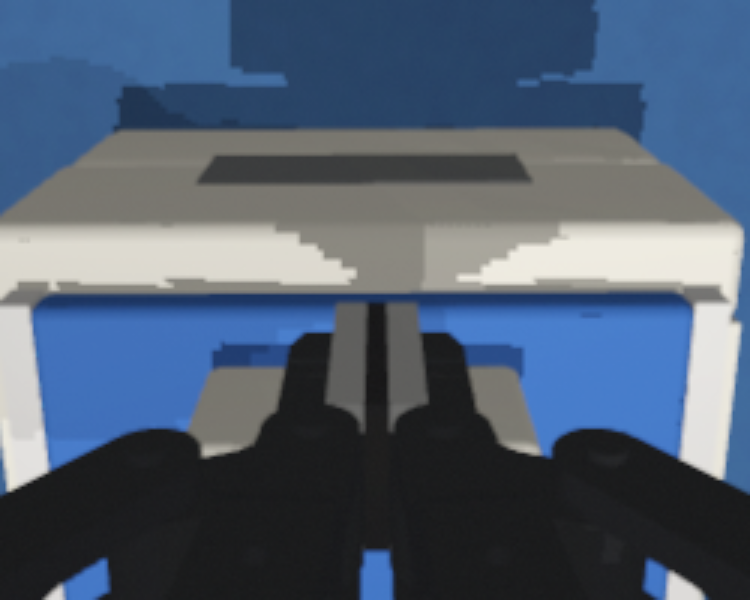

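View pics/w2c.png

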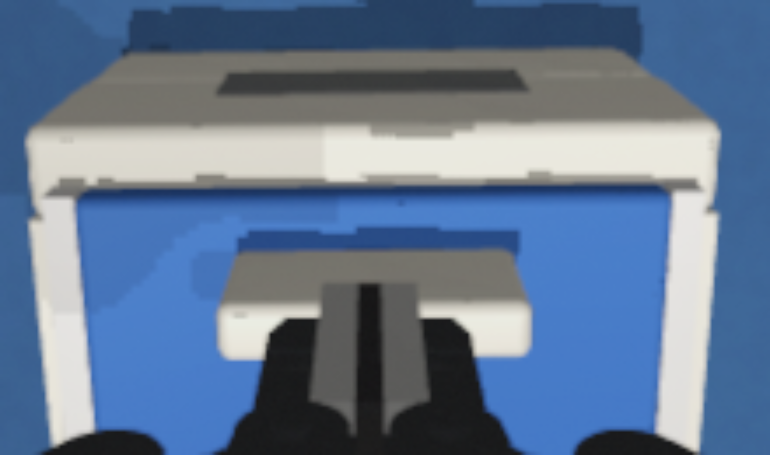

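The camera sits on the robot's side of the tool, looking ahead, so the grey face is the fin's near face and its top's near edge is at x≈0.493. That agrees with the top view (0.494). I'll go down and push.

Emit:
{"method": "move_arm", "body": {
  "targets": [
    {"linear": [0,0,17],"twist": 0,"gripper": 0},
    {"linear": [0,0,16],"twist": 0,"gripper": 0},
    {"linear": [0,0,0],"twist": 0,"gripper": 0}
  ]
}}

```text
t: 2.93
position: [0.4644, -0.1782, 0.157]
eef_rot: [[-0.999, -0.047, -0.005], [-0.047, 0.999, 0.002], [0.005, 0.002, -1.0]]
force: [-0.8, -0.1, 0.5]
gripper_width: 0.0004
```

Emit:
{"method": "move_arm", "body": {
  "targets": [
    {"linear": [-4,0,0],"twist": 0,"gripper": 0},
    {"linear": [-4,0,0],"twist": 0,"gripper": 0},
    {"linear": [-3,0,0],"twist": 0,"gripper": 0},
    {"linear": [0,0,0],"twist": 0,"gripper": 0}
  ]
}}

```text
t: 3.27
position: [0.479, -0.1801, 0.1606]
eef_rot: [[-0.999, -0.046, 0.003], [-0.046, 0.999, -0.001], [-0.002, -0.001, -1.0]]
force: [0.1, -0.3, -0.1]
gripper_width: -0.0001
```

Emit:
{"method": "move_arm", "body": {
  "targets": [
    {"linear": [-2,0,0],"twist": 0,"gripper": 0},
    {"linear": [-2,0,0],"twist": 0,"gripper": 0},
    {"linear": [0,0,0],"twist": 0,"gripper": 0}
  ]
}}

```text
t: 3.52
position: [0.4816, -0.1799, 0.1596]
eef_rot: [[-0.999, -0.045, 0.0], [-0.045, 0.999, -0.0], [-0.0, -0.0, -1.0]]
force: [-0.8, -0.2, -0.0]
gripper_width: -0.0003
```

Emit:
{"method": "move_arm", "body": {
  "targets": [
    {"linear": [-2,0,0],"twist": 0,"gripper": 0},
    {"linear": [-2,0,0],"twist": 0,"gripper": 0},
    {"linear": [0,0,0],"twist": 0,"gripper": 0}
  ]
}}

```text
t: 3.77
position: [0.4847, -0.1797, 0.1592]
eef_rot: [[-0.999, -0.045, -0.001], [-0.045, 0.999, -0.0], [0.001, 0.0, -1.0]]
force: [-3.0, 0.1, 2.3]
gripper_width: -0.0002
```

Emit:
{"method": "move_arm", "body": {
  "targets": [
    {"linear": [-2,0,0],"twist": 0,"gripper": 0},
    {"linear": [-2,0,0],"twist": 0,"gripper": 0},
    {"linear": [0,0,0],"twist": 0,"gripper": 0}
  ]
}}

```text
t: 4.02
position: [0.4852, -0.1796, 0.1587]
eef_rot: [[-0.999, -0.044, -0.008], [-0.044, 0.999, -0.001], [0.008, -0.0, -1.0]]
force: [-13.9, -1.3, 10.0]
gripper_width: -0.0001
```

Emit:
{"method": "move_arm", "body": {
  "targets": [
    {"linear": [-2,0,0],"twist": 0,"gripper": 0},
    {"linear": [0,0,0],"twist": 0,"gripper": 0}
  ]
}}

```text
t: 4.18
position: [0.4854, -0.1795, 0.1585]
eef_rot: [[-0.999, -0.044, -0.011], [-0.044, 0.999, -0.001], [0.011, -0.001, -1.0]]
force: [-19.6, 0.1, 14.3]
gripper_width: 0.0002
```

Run:
```python
from h import *
go(.59,-.19,.16)
snap('wrist','w4.png'); 
a=cv2.imread('pics/w4.png')[130:330,130:380]
b=snap('top','t4.png'); b=cv2.imread('pics/t4.png')[60:235,275:395]
cv2.imwrite('pics/w4c.png',np.hstack([cv2.resize(a,(500,400)),cv2.resize(b,(274,400))]))
```

```text
4.1833 [ 0.4853997  -0.17949615  0.15854035] [[-0.999, -0.044, -0.011], [-0.044, 0.999, -0.001], [0.011, -0.001, -1.0]] [-19.63088493   0.11734624  14.31555571] 0.00020121882640722507
tool mm [-104.01369825  -15.09899572   -2.61809925]
```

View pics/w4c.png

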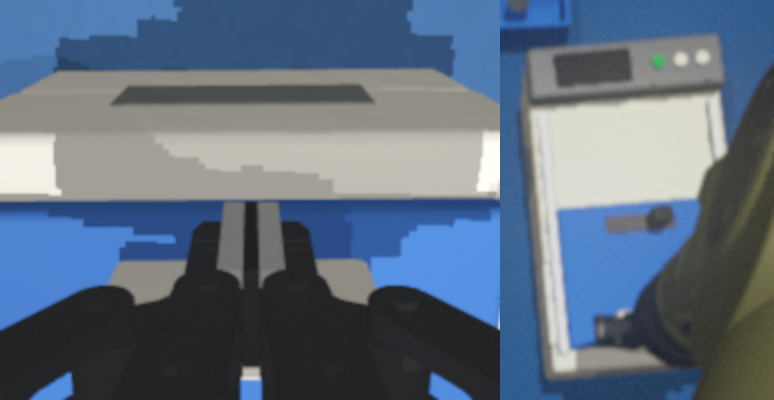

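The cover stops at about 20 N after roughly 2 mm, so the catch is locking it. I'll back off, go up and over, and push the catch to +y.

Emit:
{"method": "move_arm", "body": {
  "targets": [
    {"linear": [10,0,0],"twist": 0,"gripper": 0},
    {"linear": [8,0,0],"twist": 0,"gripper": 0},
    {"linear": [0,0,-30],"twist": 0,"gripper": 0},
    {"linear": [0,0,-25],"twist": 0,"gripper": 0},
    {"linear": [-20,-20,0],"twist": 0,"gripper": 0},
    {"linear": [-30,-15,0],"twist": 0,"gripper": 0},
    {"linear": [-30,-10,0],"twist": 0,"gripper": 0},
    {"linear": [0,0,0],"twist": 0,"gripper": 0}
  ]
}}

```text
t: 4.95
position: [0.5603, -0.2234, 0.214]
eef_rot: [[-0.999, -0.045, 0.005], [-0.045, 0.999, -0.001], [-0.005, -0.001, -1.0]]
force: [-0.3, 1.1, -0.2]
gripper_width: -0.0
```

Run:
```python
from h import *
go(.592,-.235,.165)
snap('wrist','w5.png'); 
a=cv2.imread('pics/w5.png')
cv2.imwrite('pics/w5c.png',cv2.resize(a[60:350,100:420],None,fx=2,fy=2))
```

```text
4.95 [ 0.5603259  -0.22335379  0.21404446] [[-0.999, -0.045, 0.005], [-0.045, 0.999, -0.001], [-0.005, -0.001, -1.0]] [-0.27820243  1.08119715 -0.23268491] -1.5235327879722785e-05
tool mm [-30.87715325 -12.99758166  49.21286513]
```

View pics/w5c.png

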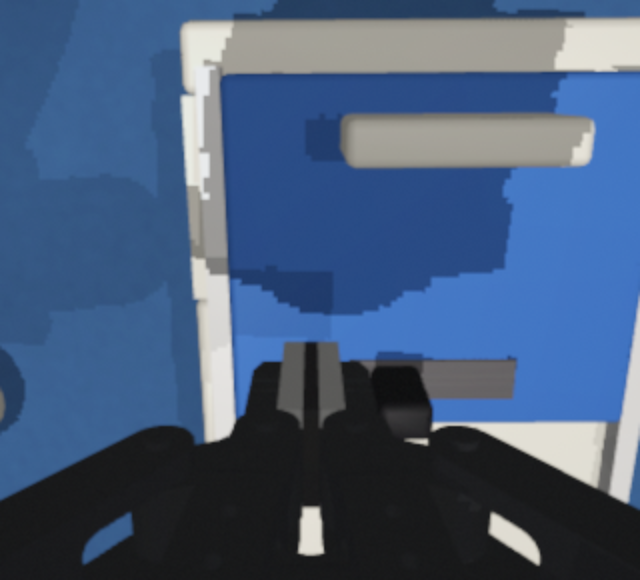

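Run:
```python
from h import *
q=lambda u,v,z:print(atz('wrist',100+u/2,60+v/2,z))
q(407,421,.155);q(383,421,.155);q(431,421,.155);q(469,143,.159);q(467,115,.159);q(467,167,.159)
```

```text
[ 0.58873762 -0.18964226  0.155     ]
[ 0.58909672 -0.19744188  0.155     ]
[ 0.58837856 -0.18184342  0.155     ]
[ 0.49898973 -0.18094208  0.159     ]
[ 0.4914692  -0.18237905  0.159     ]
[ 0.50563402 -0.18072648  0.159     ]
```

Emit:
{"method": "move_arm", "body": {
  "targets": [
    {"linear": [-18,-7,0],"twist": 0,"gripper": 0},
    {"linear": [-12,-6,0],"twist": 0,"gripper": 0},
    {"linear": [0,0,25],"twist": 0,"gripper": 0},
    {"linear": [0,0,24],"twist": 0,"gripper": 0},
    {"linear": [0,0,0],"twist": 0,"gripper": 0}
  ]
}}

```text
t: 5.42
position: [0.5825, -0.2318, 0.1607]
eef_rot: [[-0.999, -0.045, -0.007], [-0.045, 0.999, 0.003], [0.006, 0.003, -1.0]]
force: [-1.5, 0.4, -0.9]
gripper_width: 0.0
```

Emit:
{"method": "move_arm", "body": {
  "targets": [
    {"linear": [0,4,0],"twist": 0,"gripper": 0},
    {"linear": [0,4,0],"twist": 0,"gripper": 0},
    {"linear": [0,4,0],"twist": 0,"gripper": 0},
    {"linear": [0,4,0],"twist": 0,"gripper": 0},
    {"linear": [0,0,0],"twist": 0,"gripper": 0}
  ]
}}

```text
t: 5.83
position: [0.5856, -0.2164, 0.1667]
eef_rot: [[-0.999, -0.046, 0.002], [-0.046, 0.999, -0.0], [-0.002, -0.0, -1.0]]
force: [0.0, 0.6, -0.8]
gripper_width: 0.0
```

Run:
```python
from h import *
go(.591,-.18,.165)
snap('wrist','w6.png'); 
a=cv2.imread('pics/w6.png')
cv2.imwrite('pics/w6c.png',cv2.resize(a[60:350,100:420],None,fx=2,fy=2))
```

```text
5.8333 [ 0.58555913 -0.2163937   0.16669967] [[-0.999, -0.046, 0.002], [-0.046, 0.999, -0.0], [-0.002, -0.0, -1.0]] [ 0.01500687  0.62779511 -0.76751729] 4.098118597313297e-05
tool mm [-7.11269445 36.10424112  1.69912444]
```

View pics/w6c.png

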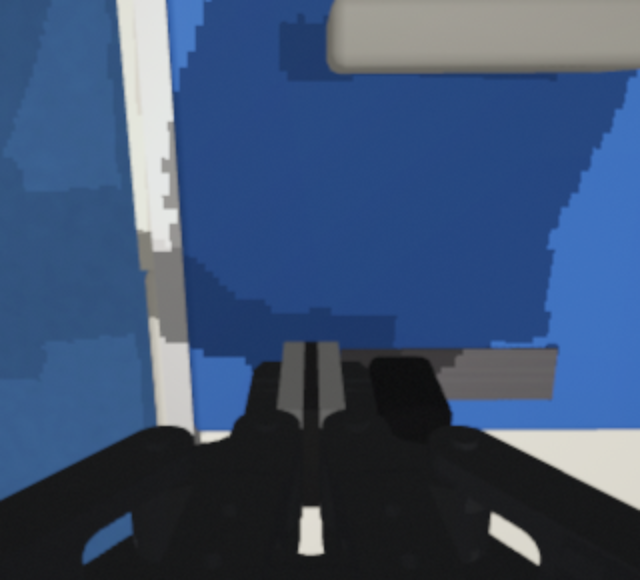

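Emit:
{"method": "move_arm", "body": {
  "targets": [
    {"linear": [-4,3,0],"twist": 0,"gripper": 0},
    {"linear": [0,4,0],"twist": 0,"gripper": 0},
    {"linear": [0,4,0],"twist": 0,"gripper": 0},
    {"linear": [0,4,0],"twist": 0,"gripper": 0},
    {"linear": [0,4,0],"twist": 0,"gripper": 0},
    {"linear": [0,4,0],"twist": 0,"gripper": 0},
    {"linear": [0,0,0],"twist": 0,"gripper": 0}
  ]
}}

```text
t: 6.47
position: [0.5879, -0.1931, 0.1653]
eef_rot: [[-0.999, -0.046, -0.0], [-0.046, 0.999, 0.001], [0.0, 0.001, -1.0]]
force: [0.1, -0.4, -0.3]
gripper_width: 0.0
```

Emit:
{"method": "move_arm", "body": {
  "targets": [
    {"linear": [0,3,0],"twist": 0,"gripper": 0},
    {"linear": [0,3,0],"twist": 0,"gripper": 0},
    {"linear": [0,0,0],"twist": 0,"gripper": 0}
  ]
}}

```text
t: 6.72
position: [0.5875, -0.1875, 0.1652]
eef_rot: [[-0.999, -0.046, -0.0], [-0.046, 0.999, 0.0], [0.0, 0.0, -1.0]]
force: [0.1, 0.8, -0.1]
gripper_width: -0.0001
```

Emit:
{"method": "move_arm", "body": {
  "targets": [
    {"linear": [0,2,0],"twist": 0,"gripper": 0},
    {"linear": [0,2,0],"twist": 0,"gripper": 0},
    {"linear": [0,0,0],"twist": 0,"gripper": 0}
  ]
}}

```text
t: 6.97
position: [0.5874, -0.1844, 0.1653]
eef_rot: [[-0.999, -0.045, -0.0], [-0.045, 0.999, -0.001], [0.0, -0.001, -1.0]]
force: [-0.2, -3.8, -0.4]
gripper_width: 0.0001
```

Emit:
{"method": "move_arm", "body": {
  "targets": [
    {"linear": [0,2,0],"twist": 0,"gripper": 0},
    {"linear": [0,0,0],"twist": 0,"gripper": 0}
  ]
}}

```text
t: 7.13
position: [0.5873, -0.184, 0.1654]
eef_rot: [[-0.999, -0.044, -0.0], [-0.044, 0.999, -0.005], [0.001, -0.005, -1.0]]
force: [-0.6, -8.4, -0.5]
gripper_width: -0.0001
```

Run:
```python
from h import *
go(.591,-.18,.165)
snap('wrist','w7.png'); 
a=cv2.imread('pics/w7.png')
cv2.imwrite('pics/w7c.png',cv2.resize(a[60:350,100:420],None,fx=2,fy=2))
```

```text
7.1333 [ 0.58733606 -0.18402541  0.1653646 ] [[-0.999, -0.044, -0.0], [-0.044, 0.999, -0.005], [0.001, -0.005, -1.0]] [-0.58793958 -8.35504181 -0.52792683] -0.00010062097176071622
tool mm [-3.83807731  3.86151899  0.34524618]
```

View pics/w7c.png

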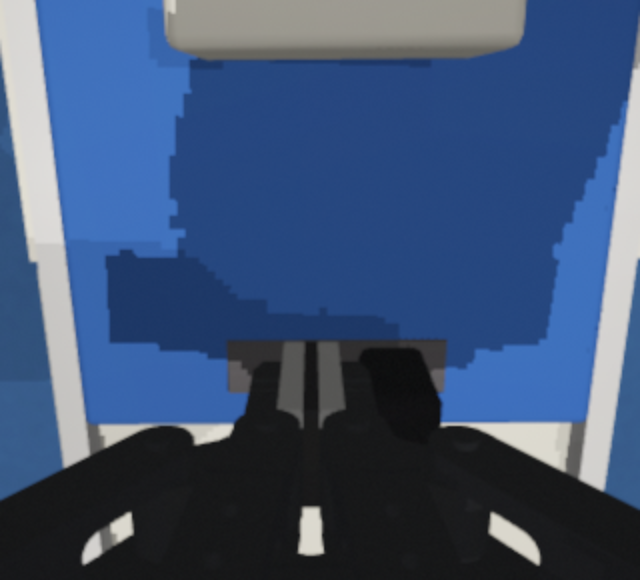

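The catch sits at the slot's left end (crop 365–440 of slot 228–446) and the force is up to 8 N, so it's at its stop. Back to the fin.

Emit:
{"method": "move_arm", "body": {
  "targets": [
    {"linear": [0,-8,0],"twist": 0,"gripper": 0},
    {"linear": [0,-4,0],"twist": 0,"gripper": 0},
    {"linear": [0,0,-30],"twist": 0,"gripper": 0},
    {"linear": [0,0,-25],"twist": 0,"gripper": 0},
    {"linear": [40,3,0],"twist": 0,"gripper": 0},
    {"linear": [40,3,0],"twist": 0,"gripper": 0},
    {"linear": [40,2,0],"twist": 0,"gripper": 0},
    {"linear": [0,0,0],"twist": 0,"gripper": 0}
  ]
}}

```text
t: 7.85
position: [0.4594, -0.1896, 0.2187]
eef_rot: [[-0.999, -0.044, -0.008], [-0.044, 0.999, 0.004], [0.008, 0.004, -1.0]]
force: [-0.4, 0.3, -0.0]
gripper_width: -0.0003
```

Emit:
{"method": "move_arm", "body": {
  "targets": [
    {"linear": [0,0,0],"twist": 0,"gripper": 0}
  ]
}}

```text
t: 7.93
position: [0.4655, -0.1909, 0.2203]
eef_rot: [[-0.999, -0.044, -0.001], [-0.044, 0.999, 0.002], [0.001, 0.002, -1.0]]
force: [1.2, 0.4, -0.3]
gripper_width: 0.0
```

Run:
```python
from h import *
go(.467,-.1825,.16)
```

```text
7.9333 [ 0.46547751 -0.19092515  0.22025324] [[-0.999, -0.044, -0.001], [-0.044, 0.999, 0.002], [0.001, 0.002, -1.0]] [ 1.20178188  0.43136091 -0.33751378] 7.128006641959287e-08
tool mm [-1.93562267  8.25538276 60.26488537]
```

Emit:
{"method": "move_arm", "body": {
  "targets": [
    {"linear": [0,8,30],"twist": 0,"gripper": 0},
    {"linear": [0,0,28],"twist": 0,"gripper": 0},
    {"linear": [0,0,0],"twist": 0,"gripper": 0},
    {"linear": [-5,0,0],"twist": 0,"gripper": 0},
    {"linear": [-5,0,0],"twist": 0,"gripper": 0},
    {"linear": [-5,0,0],"twist": 0,"gripper": 0},
    {"linear": [-5,0,0],"twist": 0,"gripper": 0},
    {"linear": [-5,0,0],"twist": 0,"gripper": 0}
  ]
}}

```text
t: 8.6
position: [0.4935, -0.1827, 0.1634]
eef_rot: [[-0.999, -0.045, 0.001], [-0.045, 0.999, -0.001], [-0.001, -0.001, -1.0]]
force: [-2.8, -0.3, 2.0]
gripper_width: -0.0
```

Emit:
{"method": "move_arm", "body": {
  "targets": [
    {"linear": [-3,0,0],"twist": 0,"gripper": 0},
    {"linear": [0,0,0],"twist": 0,"gripper": 0}
  ]
}}

```text
t: 8.77
position: [0.4965, -0.1823, 0.1627]
eef_rot: [[-0.999, -0.046, 0.001], [-0.046, 0.999, -0.0], [-0.001, -0.0, -1.0]]
force: [0.1, 0.5, -0.5]
gripper_width: -0.0001
```

It moves now. I'll push on to the stop, expected at TCP x≈0.573.

Emit:
{"method": "move_arm", "body": {
  "targets": [
    {"linear": [-7,0,0],"twist": 0,"gripper": 0},
    {"linear": [-7,0,0],"twist": 0,"gripper": 0},
    {"linear": [-7,0,0],"twist": 0,"gripper": 0},
    {"linear": [-7,0,0],"twist": 0,"gripper": 0},
    {"linear": [-7,0,0],"twist": 0,"gripper": 0},
    {"linear": [-7,0,0],"twist": 0,"gripper": 0},
    {"linear": [-7,0,0],"twist": 0,"gripper": 0},
    {"linear": [-7,0,0],"twist": 0,"gripper": 0}
  ]
}}

```text
t: 9.43
position: [0.5519, -0.1795, 0.1622]
eef_rot: [[-0.999, -0.045, -0.0], [-0.045, 0.999, 0.0], [0.0, 0.0, -1.0]]
force: [-2.3, 1.0, 0.8]
gripper_width: -0.0002
```

Emit:
{"method": "move_arm", "body": {
  "targets": [
    {"linear": [-5,0,0],"twist": 0,"gripper": 0},
    {"linear": [-4,0,0],"twist": 0,"gripper": 0},
    {"linear": [-4,0,0],"twist": 0,"gripper": 0},
    {"linear": [-3,0,0],"twist": 0,"gripper": 0},
    {"linear": [0,0,0],"twist": 0,"gripper": 0}
  ]
}}

```text
t: 9.85
position: [0.568, -0.1791, 0.1622]
eef_rot: [[-0.999, -0.045, 0.001], [-0.045, 0.999, -0.0], [-0.001, -0.0, -1.0]]
force: [0.6, -1.1, 0.6]
gripper_width: -0.0001
```

Emit:
{"method": "move_arm", "body": {
  "targets": [
    {"linear": [-3,0,0],"twist": 0,"gripper": 0},
    {"linear": [-2,0,0],"twist": 0,"gripper": 0},
    {"linear": [0,0,0],"twist": 0,"gripper": 0}
  ]
}}

```text
t: 10.1
position: [0.5717, -0.1789, 0.1622]
eef_rot: [[-0.999, -0.045, -0.001], [-0.045, 0.999, -0.0], [0.001, -0.0, -1.0]]
force: [-3.1, -0.4, 1.5]
gripper_width: 0.0002
```

Emit:
{"method": "move_arm", "body": {
  "targets": [
    {"linear": [-2,0,0],"twist": 0,"gripper": 0},
    {"linear": [-2,0,0],"twist": 0,"gripper": 0},
    {"linear": [0,0,0],"twist": 0,"gripper": 0}
  ]
}}

```text
t: 10.35
position: [0.5718, -0.1789, 0.1621]
eef_rot: [[-0.999, -0.044, -0.008], [-0.044, 0.999, -0.001], [0.008, -0.001, -1.0]]
force: [-16.5, -0.6, 11.1]
gripper_width: 0.0003
```

At the stop with 16 N, about 88 mm of travel. I'll withdraw, rise and look.

Emit:
{"method": "move_arm", "body": {
  "targets": [
    {"linear": [10,0,0],"twist": 0,"gripper": 0},
    {"linear": [15,0,0],"twist": 0,"gripper": 0},
    {"linear": [5,0,-30],"twist": 0,"gripper": 0},
    {"linear": [20,0,-40],"twist": 0,"gripper": 0},
    {"linear": [40,0,-40],"twist": 0,"gripper": 0},
    {"linear": [40,0,0],"twist": 0,"gripper": 0},
    {"linear": [0,0,0],"twist": 0,"gripper": 0},
    {"linear": [0,0,0],"twist": 0,"gripper": 0}
  ]
}}

```text
t: 11.02
position: [0.4574, -0.1841, 0.26]
eef_rot: [[-0.999, -0.044, 0.003], [-0.044, 0.999, -0.001], [-0.003, -0.001, -1.0]]
force: [0.5, -0.3, -0.9]
gripper_width: -0.0002
```

Run:
```python
from h import *
go(.59,-.18,.25)
snap('top','t9.png');snap('scene','s9.png')
b=cv2.imread('pics/s9.png')[210:384,95:240];cv2.imwrite('pics/s9c.png',cv2.resize(b,None,fx=3.4,fy=3.4,interpolation=cv2.INTER_CUBIC))
```

```text
11.0167 [ 0.45741318 -0.18414281  0.25999222] [[-0.999, -0.044, 0.003], [-0.044, 0.999, -0.001], [-0.003, -0.001, -1.0]] [ 0.52728338 -0.29951606 -0.85835601] -0.00019360006956264573
tool mm [-132.6144917    -1.65956133   10.33996431]
```

View pics/t9.png

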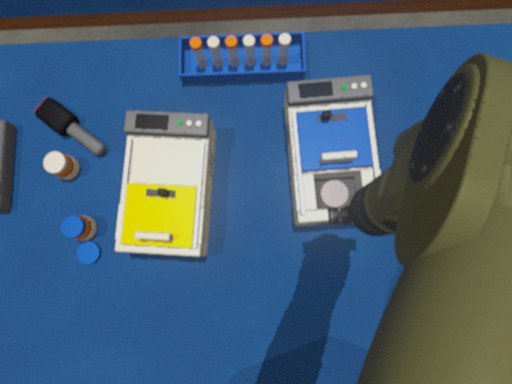

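View pics/s9c.png

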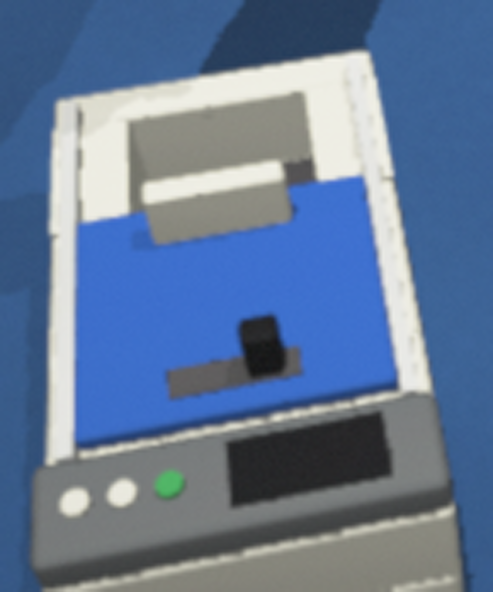

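Run:
```python
from h import *
o2=lambda u,v,z:atz('scene',95+u/3.4-.35,210+v/3.4-.35,z)
d=np.mean([o2(*p,.159) for p in [(142,188),(280,163),(286,176),(148,203)]],0)
print(d,d[:2]-[.50277,-.17969], atz('top',338.5,156.5,.159))
print(env.hand_in())
```

```text
[ 0.59268886 -0.17556587  0.159     ] [0.08991886 0.00412413] [ 0.58500077 -0.17621141  0.159     ]
the job is handed in; nothing more can be done
None
```

The blue cover is fully open and released, and I handed the job in at about 11 s of the 56 s allowed.

- **First try:** pushing the fin moved the cover only about 2 mm. It then held against about 20 N, so the catch was locking it.
- **Catch:** I slid it left (+y) with closed fingers until it stopped at about 8 N. The wrist picture showed it at the left end of its slot.
- **Second try:** the cover moved freely at about 2–3 N, up to a hard stop at about 16 N. I then backed the arm off and raised it clear.

**Last checks:**
- **Opening:** it came out between about 86 and 90 mm, above the 78 mm needed. The arm's travel gave about 88 mm and the scene camera about 90 mm. A rough reading from the top camera gave about 86 mm.
- **Yellow cover:** it looks unmoved in the top view, and the arm never came near it below travel height.
- **Contact:** the wrist force was back within noise, about 1 N, so the robot is touching nothing.

One early set of move calls was refused because a field was missing; nothing moved. No check failed.

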